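# Lift the vial carrier out of the incubator drawer and hold it level

## Robot

A 7-joint arm with a two-finger parallel gripper is mounted at the origin on a cart in front of the work surface, level with it; the furniture and walls round the work are solid. World frame = base frame: x ahead of the robot, y to its left, z up, the work surface at z = 0. Lengths are in m, angles in rad, forces in N, time in s.
With the tool pointing down it reaches from about 0.425 to 0.875 m from the base axis. Payload 4.7 kg.
Tool frame: the origin (TCP) lies on the centre line of the jaws, within the pads' length; the fingertips stand 19 mm ahead of it and the grasp point (between the pads) is the TCP; z points along the fingers, y is the line along which they close (so a half turn about z gives the same grasp; the last joint's range is limited). The gripper opens to 87 mm and grips with 3 to 60 N. Pads are 19 mm wide; open, the fingers measure 117 mm over their backs; the gripper's body (75 mm by 190 mm) begins 51 mm behind the grasp point.
Start: joints at [1.242, 0.321, -0.07, 1.45, 0.023, 1.371, -0.057], TCP at [0.218, -0.612, 0.242] pointing down, gripper open.
Joint ranges: [-2.86, 2.86], [-0.3, 2.09], [-1.38, 1.24], [0.06, 2.45], [-1.56, 4.7], [0.09, 2.05], [-2.69, 2.69]. Speed limits (rad/s): [2.57, 2.57, 3.14, 3.14, 3.14, 3.14, 3.14].

## Interface

Orientations are given as a 3x3 rotation matrix whose columns are the frame's x, y, z axes.
In Python, from plant import bot, cams gives the robot as it stands. The module is installed in compiled form; this text tells all that it offers.
- The arm moves only by the tool drive_tool, never from a script. Its argument "motion" is a list of rows, each an object of numbers: "x", "y", "z": the shift along the world's x, y, z in mm; "wx", "wy", "wz": the turn, a rotation vector about the world's x, y, z in degrees; "hand": the opening, from -1 (shut) to 1 (fully open). In form: [{"x": .., "y": .., "z": .., "wx": .., "wy": .., "wz": .., "hand": ..}, ...]. A call has 1 to 12 rows; each row is the pose to reach, as a shift and turn from the pose commanded when the call began; what a row does not reach only later rows make up. A row lasts 1/8 s, in which the tool goes at most 62.5 mm and 10.7 degrees, less where a joint would pass 70% of its speed; a pose out of reach is approached as far as the arm can. A call with a gripper value outside its range is refused whole. The fingers move at their own pace and stop on an object; the grip force is fixed at half the most. Time passes only in rows, so rows that repeat a pose let the fingers close. It gives the time, the measured TCP pose, the force, the opening and the grip force at its end, in the units of the state.
- bot.get_state(): the state, without advancing time (a new reading comes with each control period).
- cams.snapshot(name): name is "scene" or "top" or "wrist"; returns a dict with "frame" (420x560x3 uint8, red, green, blue), "fovy" (degrees; the focal length in pixels is half the picture's height over the tangent of half this angle, whatever the lens; pixels are square), "cx", "cy" (the principal point, pixels), "dist" ([k1, k2, p1, p2, k3] as OpenCV has them; the pictures are not rectified), "world_to_cam" (4x4, takes a point from world to camera coordinates); the wrist camera has in their place "tool_from_camera" (4x4, takes a point from camera to tool coordinates, whose origin is the TCP and whose axes are the flange's). Camera axes: x right, y down, z forward; pixel columns grow to the right and rows downward; lengths in m; the calibration is good to about 2 mm. A picture is of the moment at which its call begins: read the wrist's pose just before it. There is no depth.
- bot.hand_in(): hands the job in; it is judged then, once.
Trained networks look in the newest picture that a camera, given by its name, has taken for a name from the list of things; names that differ only in an ending like _2 or _b are one class to them, and where a whole thing is asked for, a point or a joint stands for the part that bears it (a point fixed in the world has none). Each returns a list of dicts, best first, with "p" (0 to 1); they miss things now and then, are a little off and sometimes report something else, mostly with a low value. They report only what shows in the picture. A call takes as long as a camera call.
- cams.look_for(camera, thing): "xy" ([column, row] in pixels, amid what is visible of it).
- cams.regions_of(camera, thing): "region" (420x560 bool, what is visible of it) and "xy" ([column, row] in pixels, amid what is visible of it).
The state is a dict: "clock": time; "q": joint angles; "joint_velocities": joint speeds; "joint_efforts": joint torques, N m; "tcp_pos": TCP position; "eef_rot": TCP orientation; "contact_force": force on the tool from outside, world axes, zero at the start; "wrist_torque": the same for the moment, N m; "finger_gap": finger opening in m; "grip_force": force on a finger pad.
Only numpy, scipy, OpenCV 4.12 (cv2) and the standard library are available. Lean on these libraries where they do the work, as an engineer would, in place of code of your own. Each camera call takes 0.05 s, during which the arm holds its last target. There are 200 camera calls.

## Task

Pull the drawer of the pale grey bench incubator out to its stop, then take the blue vial carrier by its black lifting bar and raise it straight up, level, with its four vials standing in their pockets, some of them open. Finish still holding it: level and still in the gripper, straight above its seat in the open drawer with its underside about 12 cm above the seat, touching nothing else, ready to be looked at and taken over. Do not knock over or push away the other things on the bench.

Things in the scene. Friction and masses are not known exactly. Their poses are not given: they have to be found in the camera images.
- incubator: compact pale grey bench incubator, fixed, 150 mm wide (y), 130 mm deep (x), 166 mm high. Origin at the centre of its underside on the worktop; its x axis points from the front to the back, so the drawer comes out along -x; z up. The lower 60 mm is a base with a display and keys (not needed); the drawer fills the front above it.
- drawer (a joint): travel of the incubator's drawer in m: 0 closed, as it starts, 0.085 at its stop. It slides with about 2 N friction and some damping and stays where it is left.
- drawer_handle (a point): middle of the drawer's steel bow handle: a round bar 10 mm thick, 62 mm long along the incubator's y, 138 mm above the worktop, 40 mm in front of the drawer's front panel (35 mm clear between them). The panel is 142 mm wide and its top edge is 160 mm above the worktop. Moves with the drawer; axes as the incubator's.
- carrier_seat (a point): centre of the floor of the drawer's tray, where the carrier's underside rests, 71 mm above the worktop, 90.5 mm behind the handle bar (to the incubator's +x). The tray is 67 x 97 mm inside with walls 24 mm high, so the carrier sits in it with 2 mm to spare on each side. Moves with the drawer; axes as the incubator's.
- carrier: blue vial carrier, 63 mm (its x) by 93 mm (its y), with 2 x 3 square pockets, pocket walls 20 mm high; about 0.13 kg empty, 0.19 kg loaded. Origin at the centre of its underside, z up. It starts seated in the closed drawer with its axes along the incubator's; with the drawer at its stop it stands wholly in front of the incubator and can be lifted out upward.
- carrier_bar (a point): middle of the carrier's black lifting bar, 70 mm above the carrier's underside: a rounded bar 63 mm long along the carrier's x, 12 mm wide in y and 12 mm high, standing on a post at each end; 55 mm of it is free between the posts.
- vial_amber_1: open amber glass vial, 25 mm across, 34 mm tall, standing upright in one of the carrier's four corner pockets (which one varies). Origin at the centre of its underside, z up.
- vial_amber_2: another open amber glass vial, 25 mm across, 34 mm tall, standing upright in one of the carrier's four corner pockets (which one varies). Origin at the centre of its underside, z up.
- vial_clear_1: small clear glass vial, 25 mm across, 30 mm tall, standing upright in one of the carrier's four corner pockets (which one varies). Origin at the centre of its underside, z up.
- vial_yellow_1: small vial with a yellow cap, 23 mm across, 23 mm tall, standing upright in one of the carrier's four corner pockets (which one varies). Origin at the centre of its underside, z up.
- sample_cup: bystander: white sample cup with a red screw lid, 66 mm across, 64 mm tall; leave it alone. Origin at the centre of its underside.
- oil_dropper_1: bystander: small amber dropper bottle with a red teat, 34 mm across, 94 mm tall; leave it alone. Origin at the centre of its underside.
- tape_roll: bystander: cream roll of adhesive plaster lying flat, 54 mm across, 19 mm high; leave it alone. Origin at the centre of its underside.
- bottle: bystander: brown bottle with a blue cap and red label, 46 mm across, 84 mm tall; leave it alone. Origin at the centre of its underside.

How it is judged:
On the way, in this order (a step that is already met when the one before it is completed fails the run):
1. the drawer is out at its stop (within 4 mm) with the carrier still seated in it (value of joint drawer above 0.081 m and z of carrier in the frame of carrier_seat below 0.01 m), for 0.2 s.
2. the carrier is clear of the drawer, held level in the fingers (z of carrier in the frame of carrier_seat above 0.03 m and angle between carrier's own z axis and vertical below 0.17 rad and contact force between the fingers and carrier above 0.5 N and contact force between carrier and incubator below 0.3 N), for 0.2 s.
At the end, for the whole second after the job is handed in: Drawer out at least 78 mm; carrier held by the fingers, underside 90 to 160 mm above its seat and within 30 mm of straight above it, tilt under 0.10 rad, under 20 mm/s and 0.15 rad/s, not touching the incubator; vials in their pockets (10 mm, 0.35 rad); bystanders moved under 25 mm (value of joint drawer above 0.078 m and z of carrier in the frame of carrier_seat between 0.09 and 0.16 m and horizontal distance between carrier and carrier_seat below 0.03 m and angle between carrier's own z axis and vertical below 0.1 rad and linear speed of carrier below 0.02 m/s and angular speed of carrier below 0.15 rad/s and contact force between the fingers and carrier above 0.5 N and contact force between carrier and incubator below 0.1 N and z of vial_amber_1 in the frame of carrier between -0.004 and 0.01 m and angle between the z axis of each of vial_amber_1, vial_amber_2, vial_clear_1, vial_yellow_1 and the z axis of carrier, either way round below 0.35 rad and z of vial_amber_2 in the frame of carrier between -0.004 and 0.01 m and z of vial_clear_1 in the frame of carrier between -0.004 and 0.01 m and z of vial_yellow_1 in the frame of carrier between -0.004 and 0.01 m and distance of each of sample_cup, oil_dropper_1, tape_roll, bottle from where it was at the start of the episode below 0.025 m); the arm keeps its last pose, push and grip.
It fails at once if the carrier is tipped by more than 0.3 rad (angle between carrier's own z axis and vertical above 0.3 rad).
It fails at once if a vial is taken out of or thrown from the carrier (more than 25 mm above its underside) (z of any of vial_amber_1, vial_amber_2, vial_clear_1, vial_yellow_1 in the frame of carrier above 0.025 m).
It fails at once if a bystander is knocked over or pushed more than 25 mm (distance of any of sample_cup, oil_dropper_1, tape_roll, bottle from where it was at the start of the episode above 0.025 m or angle between any of sample_cup, oil_dropper_1, tape_roll, bottle's own z axis and vertical above 0.5 rad).
It also fails if it takes over 54 s, if anything falls off the work surface, if the arm or the gripper's body presses on something with over 40 N, if the wrist force passes 120 N, or if a joint passes its speed limit or range.

## Working session

There is one attempt and no reset: what is moved stays moved. The work goes in short steps, Python scripts to look and compute and a tool call to move; the robot and the scene stay as the last step left them, time stands still between calls to the robot, and variables do not carry over. Pictures are saved under pics/ and viewed, at most 10 in all, crops included, and the job is handed in when it is done.

Besides the shell and the picture viewer there is one more tool, called as a command line: name --argument value ..., lists and objects as JSON in quotes. drive_tool: Moves the arm, as the interface text tells. Its arguments: {"type":"object","properties":{"motion":{"type":"array"}},"required":["motion"]}

```bash
mkdir -p pics; cat > h.py <<'E'
import numpy as np, cv2
from plant import bot, cams
def snap(n):
    s=bot.get_state(); d=cams.snapshot(n); f=210/np.tan(np.radians(d["fovy"])/2)
    K=np.array([[f,0,d["cx"]],[0,f,d["cy"]],[0,0,1.]])
    if "world_to_cam" in d: T=np.linalg.inv(d["world_to_cam"])
    else:
        W=np.eye(4);W[:3,:3]=s["eef_rot"];W[:3,3]=s["tcp_pos"];T=W@d["tool_from_camera"]
    return dict(img=d["frame"],K=K,D=np.array(d["dist"],float),T=T)
def save(v,fn): cv2.imwrite(fn,v["img"][:,:,::-1])
def ray(v,xy):
    p=cv2.undistortPoints(np.array([[xy]],float),v["K"],v["D"])[0,0]
    return v["T"][:3,3],v["T"][:3,:3]@np.array([p[0],p[1],1])
def atz(v,xy,z):
    o,d=ray(v,xy); return o+d*(z-o[2])/d[2]
def tri(obs):
    A=np.zeros((3,3));b=np.zeros(3)
    for v,xy in obs:
        o,d=ray(v,xy);d=d/np.linalg.norm(d);P=np.eye(3)-np.outer(d,d);A+=P;b+=P@o
    X=np.linalg.solve(A,b); return X,[np.linalg.norm(np.cross(X-ray(v,xy)[0],ray(v,xy)[1]/np.linalg.norm(ray(v,xy)[1]))) for v,xy in obs]
def proj(v,X):
    M=np.linalg.inv(v["T"]);return cv2.projectPoints(np.array(X,float).reshape(-1,3),cv2.Rodrigues(M[:3,:3])[0],M[:3,3],v["K"],v["D"])[0][:,0]
E
cat > a.py <<'E'
from h import *
s=bot.get_state();print(s["clock"],s["tcp_pos"],s["eef_rot"].round(3) if hasattr(s["eef_rot"],'round') else s["eef_rot"])
V={n:snap(n) for n in("scene","top")}
for n,v in V.items():
    save(v,f"pics/{n}0.png"); print(n,"cam at",v["T"][:3,3].round(3),v["T"][:3,2].round(2))
    for t in["incubator","drawer_handle","carrier","sample_cup","oil_dropper_1","tape_roll","bottle"]:
        print(n,t,[(np.round(r["xy"]),round(r["p"],2)) for r in cams.look_for(n,t)][:2])
E
python3 a.py
```

```text
0.0 [ 0.21823206 -0.6116996   0.24043903] [[ 0.942  0.336 -0.001]
 [ 0.336 -0.942  0.002]
 [-0.    -0.002 -1.   ]]
scene cam at [0.02  0.552 0.776] [ 0.54 -0.46 -0.71]
scene incubator [(array([310., 139.]), 0.87)]
scene drawer_handle [(array([329., 149.]), 0.76)]
scene carrier [(array([313., 140.]), 0.37)]
scene sample_cup [(array([184., 294.]), 0.73)]
scene oil_dropper_1 [(array([226., 262.]), 0.72)]
scene tape_roll [(array([270., 300.]), 0.79)]
scene bottle [(array([168., 265.]), 0.64)]
top cam at [0.367 0.144 1.095] [ 0.19 -0.01 -0.98]
top incubator [(array([391., 170.]), 0.8)]
top drawer_handle [(array([391., 196.]), 0.85)]
top carrier []
top sample_cup [(array([192., 230.]), 0.84), (array([389., 196.]), 0.75)]
top oil_dropper_1 [(array([391., 196.]), 0.69)]
top tape_roll [(array([243., 277.]), 0.63)]
top bottle [(array([204., 199.]), 0.72)]
```

```bash
python3 -c "
import cv2,numpy as np
a=cv2.imread('pics/scene0.png');b=cv2.imread('pics/top0.png')
cv2.imwrite('pics/c0.png',np.vstack([np.hstack([cv2.resize(a[60:200,220:420],(400,280),interpolation=2),cv2.resize(b[100:240,300:500],(400,280),interpolation=2)]),cv2.resize(np.hstack([a,b]),(800,300))]))"
```

```text
(no output)
```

View pics/c0.png

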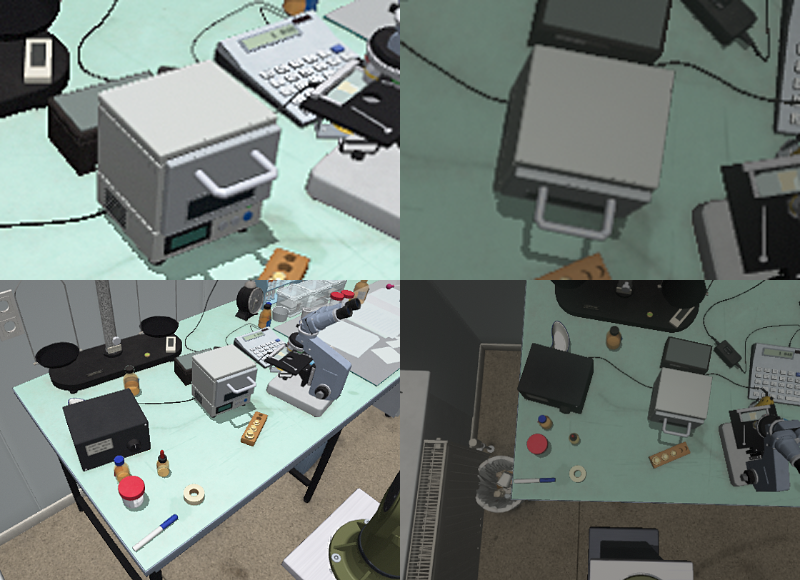

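```bash
cat > b.py <<'E'
from h import *
V={n:snap(n) for n in("scene","top")}
s,t=V["scene"],V["top"]
px={"BL":((311.5,91),(437.5,135)),"FL?":((268.5,108.5),(367,122.5))}
S=[(268.5,108.5),(311.5,91),(359,121),(301.5,138.5)]; T=[(367,122.5),(437.5,135),(428.5,190),(359,181)]
print("roof scene",[atz(s,p,.166).round(3) for p in S]);print("roof top",[atz(t,p,.166).round(3) for p in T])
print("bar scene",[atz(s,p,.138).round(3) for p in((322,155),(356,147))]);print("bar top",[atz(t,p,.138).round(3) for p in((370,215),(405,217))])
obs=[]
for n,v in V.items():
    r=cams.regions_of(n,"drawer_handle")
    for q in r[:1]:
        m=np.argwhere(q["region"]);print(n,q["p"],q["xy"],len(m),m.min(0),m.max(0))
for n,z in(("sample_cup",.04),("oil_dropper_1",.05),("tape_roll",.01),("bottle",.05)):
    for q in cams.look_for("scene",n)[:1]: print(n,atz(s,q["xy"],z).round(3))
E
python3 b.py
```

```text
roof scene [array([ 0.713, -0.033,  0.166]), array([ 0.707, -0.155,  0.166]), array([ 0.56 , -0.154,  0.166]), array([ 0.59 , -0.017,  0.166])]
roof top [array([ 0.722, -0.041,  0.166]), array([ 0.698, -0.188,  0.166]), array([ 0.58 , -0.165,  0.166]), array([ 0.595, -0.023,  0.166])]
bar scene [array([ 0.55 , -0.039,  0.138]), array([ 0.525, -0.113,  0.138])]
bar top [array([ 0.529, -0.051,  0.138]), array([ 0.527, -0.124,  0.138])]
scene 0.75 [331.6, 149.8] 2179 [123 300] [177 359]
top 0.79 [388.4, 196.3] 1362 [183 350] [219 425]
sample_cup [0.499 0.331 0.04 ]
oil_dropper_1 [0.509 0.236 0.05 ]
tape_roll [0.418 0.213 0.01 ]
bottle [0.571 0.323 0.05 ]
```

```bash
cat > c.py <<'E'
from h import *
t=snap("top");s=snap("scene")
for z in(.05,.3):print(z,[atz(t,p,z)[:2].round(3) for p in((459,168),(459,280),(540,298),(510,190),(553,200))])
# eyepiece: scene composite (355,300),(383,300), top (760,400)..(800,425)
for x in np.arange(.4,.8,.05): pass
print([atz(s,p,.3)[:2].round(3) for p in((497,35),(535,30),(460,70))])
im=np.hstack([s["img"][0:200,360:560],t["img"][130:330,420:560]]);cv2.imwrite("pics/m.png",cv2.resize(im,None,fx=2,fy=2)[:,:,::-1])
E
python3 c.py
```

```text
0.05 [array([ 0.66 , -0.276]), array([ 0.403, -0.264]), array([ 0.369, -0.438]), array([ 0.611, -0.39 ]), array([ 0.59 , -0.485])]
0.3 [array([ 0.59 , -0.176]), array([ 0.395, -0.166]), array([ 0.369, -0.299]), array([ 0.552, -0.262]), array([ 0.536, -0.335])]
[array([ 0.477, -0.487]), array([ 0.438, -0.591]), array([ 0.436, -0.283])]
```

View pics/m.png

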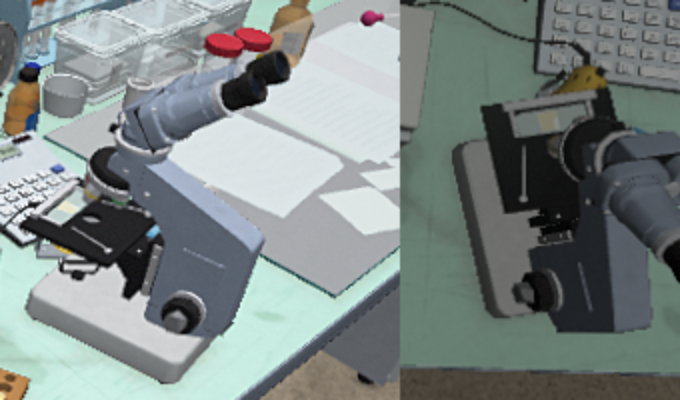

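drive_tool --motion '[{"x": 0,"y": 0,"z": 60},{"x": 0,"y": 0,"z": 120},{"x": 0,"y": 20,"z": 180},{"x": 0,"y": 60,"z": 220},{"x": 0,"y": 100,"z": 230},{"x": 0,"y": 120,"z": 230},{"x": 0,"y": 120,"z": 230}]'

```text
invalid input at $.motion[0]: expected keys x, y, z, wx, wy, wz, hand
```

drive_tool --motion '[{"x": 0,"y": 0,"z": 60,"wx": 0,"wy": 0,"wz": 0,"hand": 1},{"x": 0,"y": 0,"z": 120,"wx": 0,"wy": 0,"wz": 0,"hand": 1},{"x": 0,"y": 20,"z": 180,"wx": 0,"wy": 0,"wz": 0,"hand": 1},{"x": 0,"y": 60,"z": 220,"wx": 0,"wy": 0,"wz": 0,"hand": 1},{"x": 0,"y": 100,"z": 230,"wx": 0,"wy": 0,"wz": 0,"hand": 1},{"x": 0,"y": 120,"z": 230,"wx": 0,"wy": 0,"wz": 0,"hand": 1},{"x": 0,"y": 120,"z": 230,"wx": 0,"wy": 0,"wz": 0,"hand": 1}]'

```text
clock: 2.17
tcp_pos: [0.2188, -0.4912, 0.4729]
eef_rot: [[0.941, 0.338, 0.001], [0.338, -0.941, -0.002], [0.0, 0.002, -1.0]]
contact_force: [-0.3, -0.6, -0.1]
finger_gap: 0.0869
grip_force: 0.0
```

drive_tool --motion '[{"x": 30,"y": 50,"z": 0,"wx": 0,"wy": 0,"wz": 7,"hand": -0.1},{"x": 60,"y": 100,"z": 0,"wx": 0,"wy": 0,"wz": 14,"hand": -0.1},{"x": 90,"y": 150,"z": 0,"wx": 0,"wy": 0,"wz": 21,"hand": -0.1},{"x": 120,"y": 200,"z": 0,"wx": 0,"wy": 0,"wz": 28,"hand": -0.1},{"x": 150,"y": 250,"z": 0,"wx": 0,"wy": 0,"wz": 35,"hand": -0.1},{"x": 180,"y": 300,"z": 0,"wx": 0,"wy": 0,"wz": 42,"hand": -0.1},{"x": 210,"y": 350,"z": 0,"wx": 0,"wy": 0,"wz": 49,"hand": -0.1},{"x": 240,"y": 400,"z": 0,"wx": 0,"wy": 0,"wz": 56,"hand": -0.1},{"x": 240,"y": 405,"z": 0,"wx": 0,"wy": 0,"wz": 63,"hand": -0.1},{"x": 240,"y": 405,"z": 0,"wx": 0,"wy": 0,"wz": 63,"hand": -0.1}]'

```text
clock: 3.42
tcp_pos: [0.4591, -0.0874, 0.4712]
eef_rot: [[0.128, 0.992, -0.0], [0.992, -0.128, 0.001], [0.0, -0.0, -1.0]]
contact_force: [1.1, -0.1, 0.0]
finger_gap: 0.0391
grip_force: 0.0
```

```bash
cat > d.py <<'E'
from h import *
s=bot.get_state();print(s["clock"],s["tcp_pos"],s["finger_gap"],np.round(s["q"],2),np.round(s["eef_rot"],3))
v=snap("wrist");save(v,"pics/w1.png");print(v["T"][:3].round(3))
for q in cams.regions_of("wrist","drawer_handle")[:2]:
    m=np.argwhere(q["region"]);print(q["p"],q["xy"],len(m),m.min(0),m.max(0))
E
python3 d.py
```

```text
3.425 [ 0.4590712  -0.08742496  0.47118561] 0.03913351453201373 [ 0.76 -0.07 -0.58  1.42 -0.04  1.78  0.05] [[ 0.128  0.992 -0.   ]
 [ 0.992 -0.128  0.001]
 [ 0.    -0.    -1.   ]]
[[ 0.992 -0.125 -0.032  0.467]
 [-0.129 -0.961 -0.245 -0.02 ]
 [-0.001  0.247 -0.969  0.613]]
0.82 [345.8, 163.3] 2635 [118 318] [215 366]
```

View pics/w1.png

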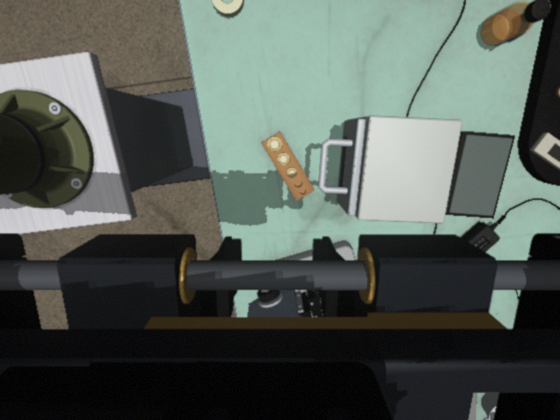

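```bash
cat > e.py <<'E'
from h import *
V={n:snap(n) for n in("scene","top","wrist")}
w,s,t=V["wrist"],V["scene"],V["top"]
print("bar w",[atz(w,p,.138).round(3) for p in((326,143),(323,191),(324.5,167))])
R=[atz(w,p,.166) for p in((371,117),(461,121),(445,222),(358,218))];print("roof",np.round(R,3))
print("tri",tri([(w,(324.5,167)),(t,(387.5,216)),(s,(339,151))]))
a=lambda p,q:np.degrees(np.arctan2(*(q-p)[1::-1]))
print("edge yaw",a(R[0],R[1]),a(R[3],R[2]),a(R[3],R[0])-90,a(R[2],R[1])-90)
im=np.hstack([cv2.resize(v["img"][y:y+80,x:x+80],(260,260),interpolation=0) for v,x,y in((w,295,127),(t,345,160),(s,300,110))])
cv2.imwrite("pics/e.png",im[:,:,::-1])
E
python3 e.py
```

```text
bar w [array([ 0.537, -0.05 ,  0.138]), array([ 0.525, -0.122,  0.138]), array([ 0.531, -0.085,  0.138])]
roof [[ 0.597 -0.022  0.166]
 [ 0.719 -0.044  0.166]
 [ 0.697 -0.187  0.166]
 [ 0.569 -0.163  0.166]]
tri (array([ 0.53334799, -0.08411034,  0.13494694]), [np.float64(0.0025238723689157455), np.float64(0.0060271603578977186), np.float64(0.008549317628010287)])
edge yaw -10.051880835062093 -10.347799402106308 -11.039414681933621 -8.715824380120026
```

View pics/e.png

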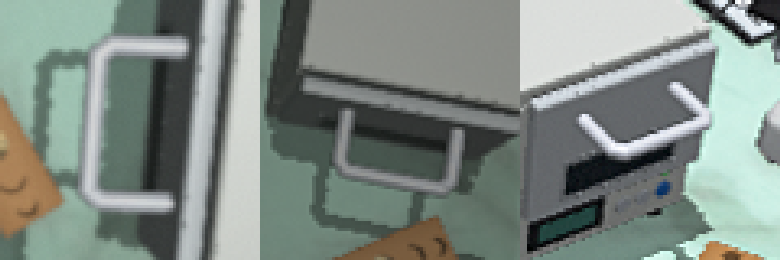

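```bash
cat > f.py <<'E'
from h import *
w,s,t=[snap(n) for n in("wrist","scene","top")]
P=[]
for a,b,c in(((325.2,140.8),(370.2,210.8),(333.2,156.8)),((322.1,188.5),(405,216.9),(357.8,146.9)),((323.6,164.7),(387.6,213.9),(345.5,151.9))):
    X,r=tri([(w,a),(t,b),(s,c)]);print(X.round(4),np.round(r,4),atz(w,a,.138).round(4),atz(t,b,.138).round(4),atz(s,c,.138).round(4))
E
python3 f.py
```

```text
[ 0.5349 -0.05    0.139 ] [0.0035 0.0033 0.0046] [ 0.5357 -0.0466  0.138 ] [ 0.5384 -0.0513  0.138 ] [ 0.5314 -0.0528  0.138 ]
[ 0.5263 -0.1214  0.1336] [0.0033 0.0037 0.0005] [ 0.5242 -0.1176  0.138 ] [ 0.5273 -0.1237  0.138 ] [ 0.5225 -0.1161  0.138 ]
[ 0.5307 -0.0853  0.1361] [0.0035 0.0035 0.0022] [ 0.53   -0.0815  0.138 ] [ 0.5327 -0.0876  0.138 ] [ 0.5269 -0.0839  0.138 ]
```

drive_tool --motion '[{"x": 40,"y": 2,"z": -40,"wx": 0,"wy": 0,"wz": -2,"hand": -0.22},{"x": 70,"y": 3,"z": -90,"wx": 0,"wy": 0,"wz": -2,"hand": -0.22},{"x": 70,"y": 3,"z": -150,"wx": 0,"wy": 0,"wz": -2,"hand": -0.22},{"x": 70,"y": 3,"z": -200,"wx": 0,"wy": 0,"wz": -2,"hand": -0.22},{"x": 70,"y": 3,"z": -230,"wx": 0,"wy": 0,"wz": -2,"hand": -0.22},{"x": 70,"y": 3,"z": -240,"wx": 0,"wy": 0,"wz": -2,"hand": -0.22},{"x": 70,"y": 3,"z": -240,"wx": 0,"wy": 0,"wz": -2,"hand": -0.22}]'

```text
clock: 4.7
tcp_pos: [0.5286, -0.0844, 0.232]
eef_rot: [[0.163, 0.987, 0.0], [0.987, -0.163, 0.0], [0.0, 0.0, -1.0]]
contact_force: [0.4, -0.6, 0.1]
finger_gap: 0.0338
grip_force: 0.0
```

```bash
sed -i 's/w1.png/w2.png/' d.py; cat >> d.py <<'E'
print(proj(v,[.529,-.084,.138]), proj(v,[.5352,-.048,.138]),proj(v,s["tcp_pos"]))
E
python3 d.py
```

```text
4.7 [ 0.52862356 -0.08437788  0.23196173] 0.03379990310233258 [ 0.7   0.12 -0.64  1.73  0.08  1.31 -0.11] [[ 0.163  0.987  0.   ]
 [ 0.987 -0.163  0.   ]
 [ 0.     0.    -1.   ]]
[[ 0.987 -0.159 -0.04   0.539]
 [-0.164 -0.956 -0.244 -0.018]
 [ 0.     0.247 -0.969  0.374]]
0.78 [326.7, 187.1] 6243 [121 271] [259 358]
[[278.10085119 218.14815883]] [[278.45045182 171.60139481]] [[278.31832721 271.12975263]]
```

View pics/w2.png

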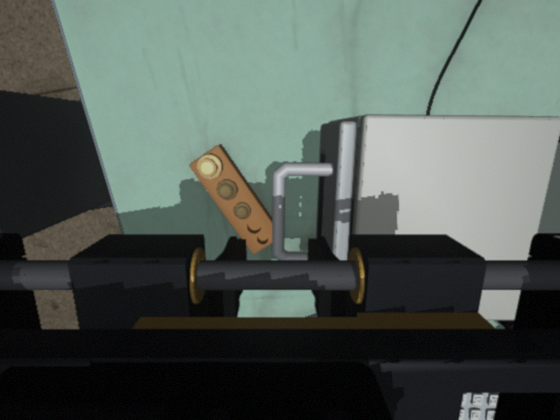

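drive_tool --motion '[{"x": 0,"y": 2,"z": -35,"wx": 0,"wy": 0,"wz": 0,"hand": -0.22},{"x": 0,"y": 2,"z": -65,"wx": 0,"wy": 0,"wz": 0,"hand": -0.22},{"x": 0,"y": 2,"z": -90,"wx": 0,"wy": 0,"wz": 0,"hand": -0.22},{"x": 0,"y": 2,"z": -94,"wx": 0,"wy": 0,"wz": 0,"hand": -0.22},{"x": 0,"y": 2,"z": -94,"wx": 0,"wy": 0,"wz": 0,"hand": -1},{"x": 0,"y": 2,"z": -94,"wx": 0,"wy": 0,"wz": 0,"hand": -1},{"x": 0,"y": 2,"z": -94,"wx": 0,"wy": 0,"wz": 0,"hand": -1},{"x": 0,"y": 2,"z": -94,"wx": 0,"wy": 0,"wz": 0,"hand": -1}]'

```text
clock: 5.8
tcp_pos: [0.5293, -0.0824, 0.1386]
eef_rot: [[0.163, 0.987, 0.002], [0.987, -0.163, -0.001], [-0.0, 0.002, -1.0]]
contact_force: [-0.5, 0.2, 2.8]
finger_gap: 0.0087
grip_force: 30.0
```

drive_tool --motion '[{"x": -6,"y": 1,"z": 0,"wx": 0,"wy": 0,"wz": 0,"hand": -1},{"x": -14,"y": 2.3,"z": 0,"wx": 0,"wy": 0,"wz": 0,"hand": -1},{"x": -24,"y": 4,"z": 0,"wx": 0,"wy": 0,"wz": 0,"hand": -1},{"x": -34,"y": 5.6,"z": 0,"wx": 0,"wy": 0,"wz": 0,"hand": -1},{"x": -44,"y": 7.3,"z": 0,"wx": 0,"wy": 0,"wz": 0,"hand": -1},{"x": -54,"y": 9,"z": 0,"wx": 0,"wy": 0,"wz": 0,"hand": -1},{"x": -64,"y": 10.6,"z": 0,"wx": 0,"wy": 0,"wz": 0,"hand": -1},{"x": -72,"y": 12,"z": 0,"wx": 0,"wy": 0,"wz": 0,"hand": -1},{"x": -79,"y": 13,"z": 0,"wx": 0,"wy": 0,"wz": 0,"hand": -1},{"x": -84,"y": 14,"z": 0,"wx": 0,"wy": 0,"wz": 0,"hand": -1},{"x": -86,"y": 14,"z": 0,"wx": 0,"wy": 0,"wz": 0,"hand": -1},{"x": -86,"y": 14,"z": 0,"wx": 0,"wy": 0,"wz": 0,"hand": -1}]'

```text
clock: 7.3
tcp_pos: [0.446, -0.0678, 0.1386]
eef_rot: [[0.162, 0.987, 0.01], [0.987, -0.162, -0.0], [0.001, 0.01, -1.0]]
contact_force: [13.1, -0.1, -3.8]
finger_gap: 0.0089
grip_force: 30.0
```

drive_tool --motion '[{"x": 1,"y": 0,"z": 0,"wx": 0,"wy": 0,"wz": 0,"hand": -1},{"x": 2,"y": 0,"z": 0,"wx": 0,"wy": 0,"wz": 0,"hand": -0.22},{"x": 2,"y": 0,"z": 0,"wx": 0,"wy": 0,"wz": 0,"hand": -0.22},{"x": 2,"y": 0,"z": 0,"wx": 0,"wy": 0,"wz": 0,"hand": -0.22},{"x": 2,"y": 0,"z": 20,"wx": 0,"wy": 0,"wz": 0,"hand": -0.22},{"x": 2,"y": 0,"z": 60,"wx": 0,"wy": 0,"wz": 0,"hand": -0.22},{"x": 2,"y": 0,"z": 110,"wx": 0,"wy": 0,"wz": 0,"hand": -0.22},{"x": 2,"y": 0,"z": 150,"wx": 0,"wy": 0,"wz": 0,"hand": -0.22},{"x": 2,"y": 0,"z": 190,"wx": 0,"wy": 0,"wz": 0,"hand": -0.22},{"x": 2,"y": 0,"z": 190,"wx": 0,"wy": 0,"wz": 0,"hand": -0.22}]'

```text
clock: 8.55
tcp_pos: [0.4454, -0.0683, 0.3302]
eef_rot: [[0.163, 0.987, 0.004], [0.987, -0.163, -0.002], [-0.001, 0.004, -1.0]]
contact_force: [0.3, 0.1, -0.1]
finger_gap: 0.0339
grip_force: 0.0
```

drive_tool --motion '[{"x": 10,"y": 0,"z": 0,"wx": 0,"wy": 0,"wz": 10,"hand": -0.1},{"x": 20,"y": 0,"z": 0,"wx": 0,"wy": 0,"wz": 20,"hand": -0.1},{"x": 30,"y": 0,"z": 0,"wx": 0,"wy": 0,"wz": 30,"hand": -0.1},{"x": 40,"y": 0,"z": 0,"wx": 0,"wy": 0,"wz": 40,"hand": -0.1},{"x": 50,"y": -5,"z": 0,"wx": 0,"wy": 0,"wz": 50,"hand": -0.1},{"x": 60,"y": -10,"z": 0,"wx": 0,"wy": 0,"wz": 60,"hand": -0.1},{"x": 70,"y": -12,"z": 0,"wx": 0,"wy": 0,"wz": 70,"hand": -0.1},{"x": 80,"y": -15,"z": 0,"wx": 0,"wy": 0,"wz": 80,"hand": -0.1},{"x": 90,"y": -15,"z": 0,"wx": 0,"wy": 0,"wz": 90,"hand": -0.1},{"x": 90,"y": -15,"z": 0,"wx": 0,"wy": 0,"wz": 90,"hand": -0.1}]'

```text
clock: 9.8
tcp_pos: [0.5338, -0.083, 0.3257]
eef_rot: [[-0.986, 0.164, -0.003], [0.164, 0.986, 0.001], [0.003, 0.001, -1.0]]
contact_force: [-0.9, -0.0, -0.9]
finger_gap: 0.0391
grip_force: 0.0
```

```bash
cat > g.py <<'E'
from h import *
s=bot.get_state();print(s["clock"],s["tcp_pos"],s["finger_gap"],np.round(s["q"],2),np.round(s["eef_rot"],3).tolist())
W=snap("wrist");T=snap("top");S=snap("scene")
for n,v in(("wrist",W),("top",T),("scene",S)):
    print(n,[(np.round(q["xy"],1),round(q["p"],2)) for q in cams.look_for(n,"carrier_bar")[:2]],"pred",proj(v,[[.535,-.0825,.141],[.446,-.068,.138],s["tcp_pos"]]).round(1).tolist())
c=[v["img"][y:y+150,x:x+180] for v,x,y in((T,300,110),(S,240,70))]
im=np.vstack([np.hstack([cv2.resize(i,(390,325)) for i in c]),np.zeros((5,780,3),np.uint8)])
save(W,"pics/w3.png");cv2.imwrite("pics/g.png",im[:,:,::-1])
E
python3 g.py
```

```text
9.8 [ 0.53384431 -0.08303615  0.325731  ] 0.03913449403734006 [ 0.69  0.1  -0.62  1.57  0.06  1.5   1.47] [[-0.986, 0.164, -0.003], [0.164, 0.986, 0.001], [0.003, 0.001, -1.0]]
wrist [] pred [[277.0, 197.2], [276.7, 108.8], [276.3, 272.1]]
top [(array([380.9, 211.1]), 0.62)] pred [[385.5, 212.5], [378.9, 255.3], [411.4, 194.9]]
scene [(array([335.2, 153.7]), 0.6), (array([347.9, 169.1]), 0.38)] pred [[342.4, 149.1], [369.7, 175.6], [354.8, 68.7]]
```

View pics/w3.png

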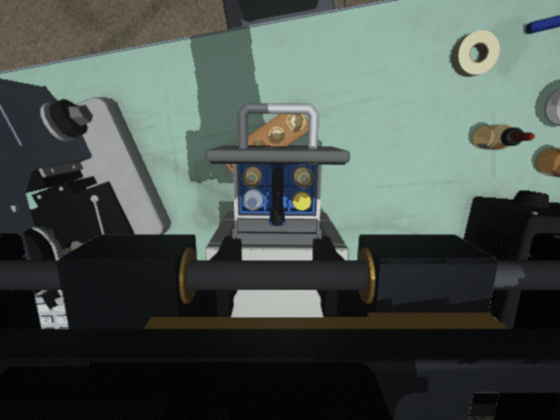

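View pics/g.png

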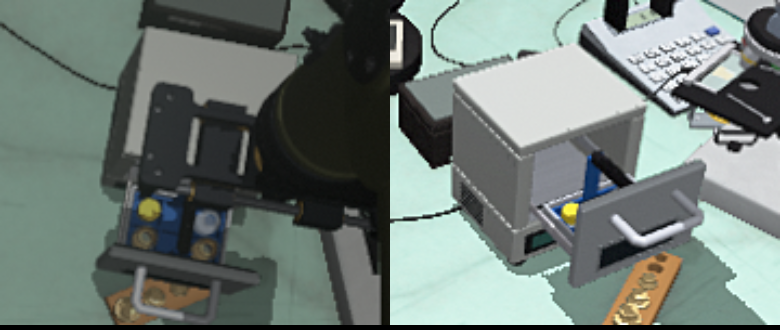

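drive_tool --motion '[{"x": 1,"y": 0,"z": -40,"wx": 0,"wy": 0,"wz": 0,"hand": -0.1},{"x": 1,"y": 0,"z": -90,"wx": 0,"wy": 0,"wz": 0,"hand": -0.1},{"x": 1,"y": 0,"z": -130,"wx": 0,"wy": 0,"wz": 0,"hand": -0.1},{"x": 1,"y": 0,"z": -160,"wx": 0,"wy": 0,"wz": 0,"hand": -0.1},{"x": 1,"y": 0,"z": -178,"wx": 0,"wy": 0,"wz": 0,"hand": -0.1},{"x": 1,"y": 0,"z": -186,"wx": 0,"wy": 0,"wz": 0,"hand": -0.1},{"x": 1,"y": 0,"z": -186,"wx": 0,"wy": 0,"wz": 0,"hand": -0.1},{"x": 1,"y": 0,"z": -186,"wx": 0,"wy": 0,"wz": 0,"hand": -0.1}]'

```text
clock: 11.1
tcp_pos: [0.5363, -0.0833, 0.1428]
eef_rot: [[-0.987, 0.163, 0.002], [0.163, 0.987, -0.0], [-0.002, -0.0, -1.0]]
contact_force: [-0.2, -0.6, -0.6]
finger_gap: 0.0392
grip_force: 0.0
```

```bash
sed -i 's/w3.png/w4.png/;s/pics\/g.png/pics\/g2.png/' g.py; cat >> g.py <<'E'
a=cv2.resize(W["img"],(433,325));cv2.imwrite("pics/k.png",np.hstack([a,cv2.resize(c[1],(360,325))])[:,:,::-1])
E
python3 g.py
```

```text
11.1 [ 0.53632923 -0.08329481  0.14279096] 0.03918664611394099 [ 0.66  0.22 -0.62  1.83  0.14  1.14  1.4 ] [[-0.987, 0.163, 0.002], [0.163, 0.987, -0.0], [-0.002, -0.0, -1.0]]
wrist [(array([276. , 238.5]), 0.74)] pred [[277.5, 267.8], [277.0, 74.0], [276.3, 272.1]]
top [(array([380.6, 220.9]), 0.45)] pred [[385.5, 212.5], [378.9, 255.3], [386.0, 211.8]]
scene [(array([342.6, 152.7]), 0.74)] pred [[342.4, 149.1], [369.7, 175.6], [342.3, 147.9]]
```

View pics/k.png

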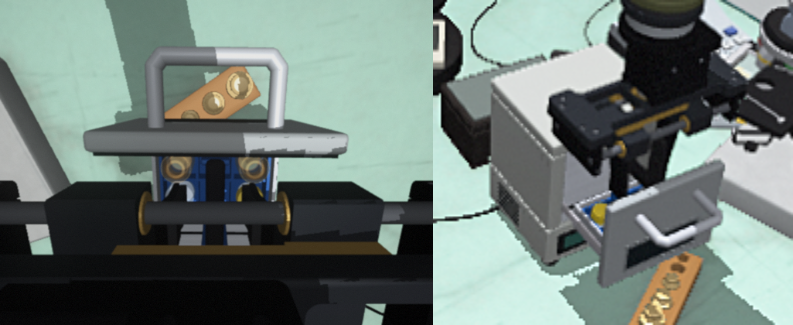

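drive_tool --motion '[{"x": 0,"y": 0,"z": -1,"wx": 0,"wy": 0,"wz": 0,"hand": -0.4},{"x": 0,"y": 0,"z": -1,"wx": 0,"wy": 0,"wz": 0,"hand": -0.6},{"x": 0,"y": 0,"z": -1,"wx": 0,"wy": 0,"wz": 0,"hand": -0.8},{"x": 0,"y": 0,"z": -1,"wx": 0,"wy": 0,"wz": 0,"hand": -1},{"x": 0,"y": 0,"z": -1,"wx": 0,"wy": 0,"wz": 0,"hand": -1},{"x": 0,"y": 0,"z": -1,"wx": 0,"wy": 0,"wz": 0,"hand": -1},{"x": 0,"y": 0,"z": -1,"wx": 0,"wy": 0,"wz": 0,"hand": -1}]'

```text
clock: 12.28
tcp_pos: [0.5355, -0.0831, 0.1405]
eef_rot: [[-0.987, 0.163, 0.0], [0.163, 0.987, 0.0], [0.0, 0.0, -1.0]]
contact_force: [0.2, -0.5, -0.7]
finger_gap: 0.0113
grip_force: 30.0
```

drive_tool --motion '[{"x": 0,"y": 0,"z": 2,"wx": 0,"wy": 0,"wz": 0,"hand": -1},{"x": 0,"y": 0,"z": 4,"wx": 0,"wy": 0,"wz": 0,"hand": -1},{"x": 0,"y": 0,"z": 7,"wx": 0,"wy": 0,"wz": 0,"hand": -1},{"x": 0,"y": 0,"z": 11,"wx": 0,"wy": 0,"wz": 0,"hand": -1},{"x": 0,"y": 0,"z": 15,"wx": 0,"wy": 0,"wz": 0,"hand": -1},{"x": 0,"y": 0,"z": 18,"wx": 0,"wy": 0,"wz": 0,"hand": -1},{"x": 0,"y": 0,"z": 20,"wx": 0,"wy": 0,"wz": 0,"hand": -1},{"x": 0,"y": 0,"z": 20,"wx": 0,"wy": 0,"wz": 0,"hand": -1}]'

```text
clock: 13.28
tcp_pos: [0.5356, -0.0833, 0.1608]
eef_rot: [[-0.987, 0.163, 0.0], [0.163, 0.987, -0.0], [-0.0, 0.0, -1.0]]
contact_force: [0.5, 0.6, -3.1]
finger_gap: 0.0115
grip_force: 30.0
```

drive_tool --motion '[{"x": 0,"y": 0,"z": 4,"wx": 0,"wy": 0,"wz": 0,"hand": -1},{"x": 0,"y": 0,"z": 12,"wx": 0,"wy": 0,"wz": 0,"hand": -1},{"x": 0,"y": 0,"z": 22,"wx": 0,"wy": 0,"wz": 0,"hand": -1},{"x": 0,"y": 0,"z": 34,"wx": 0,"wy": 0,"wz": 0,"hand": -1},{"x": 0,"y": 0,"z": 46,"wx": 0,"wy": 0,"wz": 0,"hand": -1},{"x": 0,"y": 0,"z": 58,"wx": 0,"wy": 0,"wz": 0,"hand": -1},{"x": 0,"y": 0,"z": 70,"wx": 0,"wy": 0,"wz": 0,"hand": -1},{"x": 0,"y": 0,"z": 82,"wx": 0,"wy": 0,"wz": 0,"hand": -1},{"x": 0,"y": 0,"z": 91,"wx": 0,"wy": 0,"wz": 0,"hand": -1},{"x": 0,"y": 0,"z": 97,"wx": 0,"wy": 0,"wz": 0,"hand": -1},{"x": 0,"y": 0,"z": 100,"wx": 0,"wy": 0,"wz": 0,"hand": -1},{"x": 0,"y": 0,"z": 100,"wx": 0,"wy": 0,"wz": 0,"hand": -1}]'

```text
clock: 14.78
tcp_pos: [0.5354, -0.0832, 0.2605]
eef_rot: [[-0.987, 0.163, -0.0], [0.163, 0.987, 0.0], [0.0, 0.0, -1.0]]
contact_force: [-1.1, -0.8, -2.9]
finger_gap: 0.0115
grip_force: 30.0
```

drive_tool --motion '[{"x": 0,"y": 0,"z": 0,"wx": 0,"wy": 0,"wz": 0,"hand": -1},{"x": 0,"y": 0,"z": 0,"wx": 0,"wy": 0,"wz": 0,"hand": -1},{"x": 0,"y": 0,"z": 0,"wx": 0,"wy": 0,"wz": 0,"hand": -1},{"x": 0,"y": 0,"z": 0,"wx": 0,"wy": 0,"wz": 0,"hand": -1}]'

```text
clock: 15.28
tcp_pos: [0.5354, -0.0832, 0.2605]
eef_rot: [[-0.987, 0.163, -0.0], [0.163, 0.987, 0.0], [0.0, 0.0, -1.0]]
contact_force: [-0.3, 0.7, -2.5]
finger_gap: 0.0117
grip_force: 30.0
```

```bash
sed -i 's/k.png/k2.png/;s/w4.png/w5.png/' g.py; python3 g.py
```

```text
15.275 [ 0.53542765 -0.08317574  0.26050811] 0.011663211990828483 [ 0.68  0.12 -0.62  1.67  0.07  1.37  1.46] [[-0.987, 0.163, -0.0], [0.163, 0.987, 0.0], [0.0, 0.0, -1.0]]
wrist [(array([274.2, 209.8]), 0.88)] pred [[277.1, 210.5], [276.9, 100.6], [276.3, 272.1]]
top [(array([389.6, 218.2]), 0.82)] pred [[385.5, 212.5], [378.9, 255.3], [401.2, 201.4]]
scene [(array([346.2, 126.9]), 0.75), (array([184.7, 293.1]), 0.29)] pred [[342.4, 149.1], [369.7, 175.6], [349.8, 99.1]]
```

View pics/k2.png

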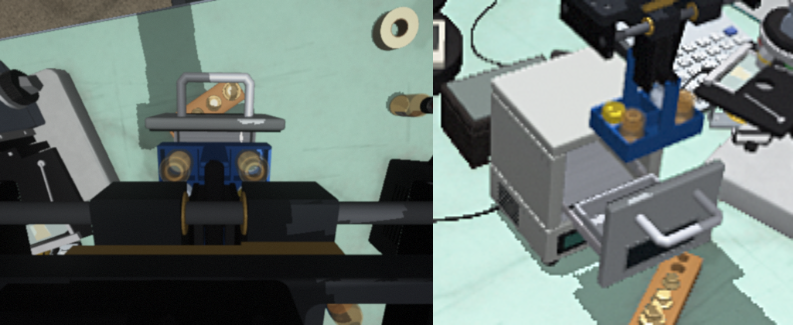

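The carrier hangs level about 120 mm above its seat in the open drawer. Both amber vials and the yellow one can be seen upright in their pockets, at about (614,115) to (685,105) in the right view.

```bash
python3 -c "
from plant import bot
print(bot.hand_in())"
```

```text
the job is handed in; nothing more can be done
None
```

I pulled the drawer to its stop and handed the job in with the carrier held level about 12 cm above its seat; no verdict came back, and the clear vial was hidden in my last picture, so I did not see it in its pocket after the lift.

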